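# Ready the rinse tray: lock the splash screen up, spread the caps

### The job

Get the rinse tray ready for spraying: lift the splash screen by its orange grip until its red pawl has swung out above the top rung, then lower it by hand, still holding the grip, until the pawl sits on that rung, and only then let go. Spread the heap of steel caps over the tray in one even layer, every cap lying flat inside the tray with about two centimetres of bare tray between neighbours (either job may come first), and do not knock over the spray bottle.

Things in the scene. Friction and masses are not known exactly. Their poses are not given: they have to be found in the camera images.
- station: Fixed rinse station: low steel tray with a splash screen behind it, on short legs. Origin: on the deck below the tray's centre; +x from tray to screen, z up. Tray 198 (x) by 342 mm (y) outside; its floor inside the 4 mm walls spans x -95..95, y -167..167 mm, surface at z = 49 mm; wall tops at z = 61. The screen's base frame stands at x = 133..180 mm, 204 mm wide, top at z = 187; its foot plate starts at x = 99.
- top_rung (a point): Middle of the top one of the base frame's two level round rungs (diameter 10 mm, along the station's y), at the station's x = 140, z = 170 mm; the lower rung is 60 mm below it. Same axes as the station.
- screen (a joint): Lift in m of the sliding screen (clear panel, dark frame, 0.45 kg; moves straight up and down, some drag, sinks at 0.2 m/s if let go). 0 = fully down, its start; 0.122 = upper stop. Rising, the pawl folds under each rung, passes it and swings out again once the lift is 20 mm above that rung's seat. Lowered then, the pawl sits on the lower rung at 0.034, on the top rung at 0.094.
- screen_grip (a point): Centre of the orange grip on top of the sliding screen: a level round bar, diameter 16 mm, 83 mm free between two posts, along the station's y, at the station's x = 167 mm and 217 mm above the deck at lift 0. Moves with the screen. Nothing stands above it; 6 mm below the bar is the frame's top rail, 9 mm thick (x).
- pawl (a joint): Angle in rad of the red gravity pawl on the sliding screen: 0 = swung out level towards the tray (its rest, kept by a counterweight; so it bears on a rung from above), up to 1.35 while a rung presses its nose down as the screen is raised.
- spray_bottle: White sanitiser spray bottle with red trigger, 68x89x206 mm, standing on the deck to the right at the back. Origin: centre of its underside, z up. Bystander.
- cap1: Stainless ferrule cap 1: a round flat cap, diameter 50 mm, 10 mm high, narrower at the top, 60 g. Origin: centre of its underside, z up through its top. Starts in a heap on the tray, close together or on top of others; some of cap5 to cap8 may be absent.
- cap2: Ferrule cap 2, the same as cap1.
- cap3: Ferrule cap 3, the same as cap1.
- cap4: Ferrule cap 4, the same as cap1.
- cap5: Ferrule cap 5, the same as cap1.
- cap6: Ferrule cap 6, the same as cap1.
- cap7: Ferrule cap 7, the same as cap1.
- cap8: Ferrule cap 8, the same as cap1.
There are look-alikes about, which are no part of the job. Leave any green or purple look-alike of the cap4 alone.

How it is judged:
By the outcome, as a careful person would: the job done as asked, in the order asked, and still so for the second after the job is handed in, with the robot touching nothing.
Of cap5, cap6, cap7, cap8 only 2 to 4 are there at a start; the rules pass over those that are not, and their reading is None.
At some moment in a run one of cap1, cap2, cap3, cap4 may be knocked a few centimetres aside while the robot is not near it.
Once in a run the grip may slacken for a moment while it holds something.
It also fails if it takes over 210 s, if anything falls off the work surface, if the arm or the gripper's body presses on something with over 40 N, if the wrist force passes 120 N, or if a joint passes its speed limit or range.

### The arm

A 6-joint arm with a two-finger parallel gripper is mounted at the origin on a cart in front of the work surface, level with it; the furniture and walls round the work are solid. World frame = base frame: x ahead of the robot, y to its left, z up, the work surface at z = 0. Lengths are in mm, angles in rad, forces in N, time in s.
With the tool pointing down it reaches from about 350 to 975 mm from the base axis. Payload 7.1 kg.
Tool frame: the origin (TCP) lies at the very end of the fingers, on their centre line; the grasp point (between the pads) lies tcp_to_grasp behind it (tcp_to_grasp is the distance from the TCP to the grasp point, in mm); z points along the fingers, x is the direction in which the jaws open and shut, and the axes are right-handed (so a half turn about z gives the same grasp; the last joint's range is limited). The gripper opens to 88 mm and grips with 3 to 60 N. Pads are 20 mm wide; open, the fingers measure 115 mm over their backs; the gripper's body (75 mm by 178 mm) begins 61 mm behind the grasp point.
Start: joints at [1.23, 0.423, 1.63, -0, 1.089, -0.019], TCP at [197.64, 592.911, 201.575] pointing down, gripper open.
Joint ranges: [-3, 3], [-0.9, 2.11], [0.09, 2.58], [-1.31, 4.45], [0.11, 2.69], [-2.54, 2.54]. Speed limits (rad/s): [2.39, 2.39, 3.01, 3.14, 3.14, 3.14].

### API

Orientations are given as a rotation vector (axis times angle).
In Python, from workcell import get_obs, get_image, close_job, recognise, mark_of, tcp_to_grasp gives the robot as it stands. The module is installed in compiled form; this text tells all that it offers.
- The arm moves only by the tool move_arm, never from a script. Its argument "motion" is a list of rows, each a list of 7 numbers: the shift along the world's x, y, z in mm, then the turn, a rotation vector about the world's x, y, z in rad, then the finger opening in mm, from 0 to 87.8. A call has 1 to 5 rows; each row is the pose to reach, as a shift and turn from the pose commanded when the call began; what a row does not reach only later rows make up. A row lasts 1/12 s, in which the tool goes at most 41.7 mm and 7.16 degrees, less where a joint would pass 70% of its speed; a pose out of reach is approached as far as the arm can. A call with a gripper value outside its range is refused whole. The fingers move at their own pace and stop on an object; the grip force is fixed at half the most. Time passes only in rows, so rows that repeat a pose let the fingers close. It gives the time, the measured TCP pose, the force and the opening at its end, in the units of the state.
- get_obs(): the state, without advancing time (a new reading comes with each control period).
- get_image(name): name is "scene" or "top"; returns a dict with "color" (420x560x3 uint8, red, green, blue), "mtx" (3x3 intrinsics, pixels), "camera_from_world" (4x4, takes a point from world to camera coordinates). Camera axes: x right, y up, looking along -z (the intrinsics and any distortion apply to the point x, -y, -z); pixel columns grow to the right and rows downward; lengths in mm; the calibration is good to about 2 mm. A picture is of the moment at which its call begins. There is no depth.
- close_job(): hands the job in, once; it reports no verdict.
Trained networks look in a picture, given as the dict that the camera call returned (one of the last four; its "shot" number tells which), for a name from the list of things; names that differ only in an ending like _2 or _b are one class to them, and where a whole thing is asked for, a point or a joint stands for the part that bears it (a point fixed in the world has none). Each returns a list of dicts, best first, with "p" (0 to 1); they miss things now and then, are a little off and sometimes report something else, mostly with a low value. They report only what shows in the picture. A call takes as long as a camera call. They do not tell look-alikes from the thing itself.
- recognise(picture, label): "bbox" ([centre column, centre row, width, height] in pixels, round what is visible of it).
- mark_of(picture, label): "location" ([row, column] in pixels: a listed point, or the origin of a listed thing).
The state is a dict: "t": time; "qpos": joint angles; "qvel": joint speeds; "joint_torque": joint torques, N m; "ee_pos": TCP position; "orientation": TCP orientation; "ft_force": force on the tool from outside, world axes, zero at the start; "moment": the same for the moment, N m; "width": finger opening in mm.
Only numpy, scipy, OpenCV 4.12 (cv2) and the standard library are available. Lean on these libraries where they do the work, as an engineer would, in place of code of your own. Each camera call takes 0.05 s, during which the arm holds its last target. There are 200 camera calls.

## Working session

There is one attempt and no reset: what is moved stays moved. The work goes in short steps, Python scripts to look and compute and a tool call to move; the robot and the scene stay as the last step left them, time stands still between calls to the robot, and variables do not carry over. Pictures are saved under pics/ and viewed, about 12 in all and at most 16, crops included, and the job is handed in when it is done.

Besides the shell and the picture viewer there is one more tool, called after ">>>" as a command line: name --pt "numbers of a row" for each row, then --argument value for the rest. move_arm: Moves the arm, as the interface text tells. Its arguments: {"type":"object","properties":{"motion":{"type":"array"}},"required":["motion"]}

```bash
mkdir -p pics; cat > h.py <<'E'
import numpy as np, cv2
from workcell import *
def shot(name,fn=None):
    p=get_image(name)
    if fn: cv2.imwrite('pics/'+fn,p['color'][:,:,::-1])
    return p
def unproj(p,row,col,z):
    K=np.array(p['mtx']);T=np.array(p['camera_from_world']);R=T[:3,:3];t=T[:3,3]
    d=np.linalg.inv(K)@[col,row,1]; d=R.T@(d*[1,-1,-1]); c=-R.T@t
    return c+d*(z-c[2])/d[2]
def proj(p,X):
    K=np.array(p['mtx']);T=np.array(p['camera_from_world']);c=T[:3,:3]@np.array(X)+T[:3,3]
    u=K@(c*[1,-1,-1]);return u[:2]/u[2]
E
python3 - <<'E'
from h import *
np.set_printoptions(precision=2,suppress=True)
print(tcp_to_grasp,get_obs())
for n in ['top','scene']:
    p=shot(n,n+'1.png'); T=np.array(p['camera_from_world']); print(n,p['mtx'],-T[:3,:3].T@T[:3,3],[k for k in p])
    for l in ['station','screen_grip','top_rung','spray_bottle','cap1','screen']:
        print(l,[(round(d['p'],2),np.round(d['location'],1)) for d in mark_of(p,l)][:12])
    print([(round(d['p'],2),np.round(d['bbox'],1)) for d in recognise(p,'cap1')])
E
```

```text
18.700000000000003 {'t': 0.0, 'qpos': array([ 1.23,  0.42,  1.63, -0.  ,  1.09, -0.02]), 'qvel': array([-0., -0., -0.,  0., -0., -0.]), 'joint_torque': array([  0.  , -54.46, -27.37,   0.06,   0.02,  -0.  ]), 'ee_pos': array([197.45, 592.36, 200.79]), 'orientation': array([ 2.55,  1.84, -0.  ]), 'ft_force': array([0.3 , 0.56, 0.27]), 'moment': array([ 0.  , -0.01, -0.06]), 'width': 87.74269450550743}
top [[384.44   0.   278.88]
 [  0.   384.44 209.76]
 [  0.     0.     1.  ]] [392.99 -23.09 977.68] ['color', 'mtx', 'camera_from_world', 'shot']
station [(0.94, array([249.3, 270.7])), (0.42, array([242.8, 283.1]))]
screen_grip [(0.78, array([160.9, 298.7]))]
top_rung [(0.61, array([187.8, 293. ]))]
spray_bottle [(0.67, array([198.2, 390.4]))]
cap1 [(0.91, array([237.3, 273.3])), (0.85, array([269.4, 253.3])), (0.72, array([252.8, 240.5])), (0.67, array([243.8, 282.4])), (0.66, array([248.9, 262.4])), (0.64, array([230.3, 267.9])), (0.64, array([249.9, 175.3])), (0.52, array([231.6, 248.2])), (0.52, array([175.2, 224.2])), (0.28, array([183.8, 294. ]))]Traceback (most recent call last):
  File "<stdin>", line 7, in <module>
ValueError: it knows: cap, screen_grip, spray_bottle, station, top_rung
```

```bash
python3 - <<'E'
from h import *
np.set_printoptions(precision=2,suppress=True)
p=shot('scene')
T=np.array(p['camera_from_world']); print(-T[:3,:3].T@T[:3,3])
for l in ['station','screen_grip','top_rung','spray_bottle','cap1']:
    print(l,[(round(d['p'],2),np.round(d['location'],1)) for d in mark_of(p,l)][:12])
t=shot('top')
cv2.imwrite('pics/a.png',cv2.resize(p['color'][:,:,::-1],(800,600)))
cv2.imwrite('pics/b.png',cv2.resize(t['color'][120:345,130:430,::-1],(800,600),interpolation=cv2.INTER_CUBIC))
for d,z in (([249.3,270.7],0),([160.9,298.7],217),([187.8,293],170),([198.2,390.4],0)): print(unproj(t,*d,z))
for d in mark_of(t,'cap1'): print(round(d['p'],2),unproj(t,*d['location'],49),unproj(t,*d['location'],0))
E
```

```text
[  49.19 -607.42  505.42]
station [(0.74, array([278.5, 257.5])), (0.4, array([176.9, 320. ])), (0.25, array([264.6, 270.8]))]
screen_grip [(0.85, array([176.8, 321.2]))]
top_rung [(0.63, array([200.1, 313.4]))]
spray_bottle [(0.71, array([264.5, 227.9])), (0.68, array([302.5, 414.7]))]
cap1 [(0.76, array([264. , 268.7])), (0.6, array([254.5, 267.8])), (0.6, array([252.5, 232.1])), (0.53, array([263.3, 227.9])), (0.5, array([249.4, 197.2])), (0.47, array([256.5, 246.6])), (0.47, array([252.7, 270.3])), (0.46, array([242.9, 251.5])), (0.37, array([232.5, 272. ]))]
[492.84  20.06   0.  ]
[661.87 -13.1  217.  ]
[615.68 -10.64 170.  ]
[ 680.11 -263.37    0.  ]
0.89 [451.27 250.63  49.  ] [454.34 265.08   0.  ]
0.88 [522.73  78.81  49.  ] [529.57  84.19   0.  ]
0.78 [485.83  41.14  49.  ] [490.73  44.53   0.  ]
0.78 [648.56 168.3   49.  ] [662.04 178.4    0.  ]
0.77 [438.46  53.76  49.  ] [440.86  57.81   0.  ]
0.68 [505.33 -10.65  49.  ] [511.26  -9.99   0.  ]
0.66 [540.74  30.75  49.  ] [548.53  33.59   0.  ]
0.58 [515.35  23.02  49.  ] [521.8   25.46   0.  ]
0.53 [468.87  96.68  49.  ] [472.87 103.     0.  ]
```

View pics/a.png

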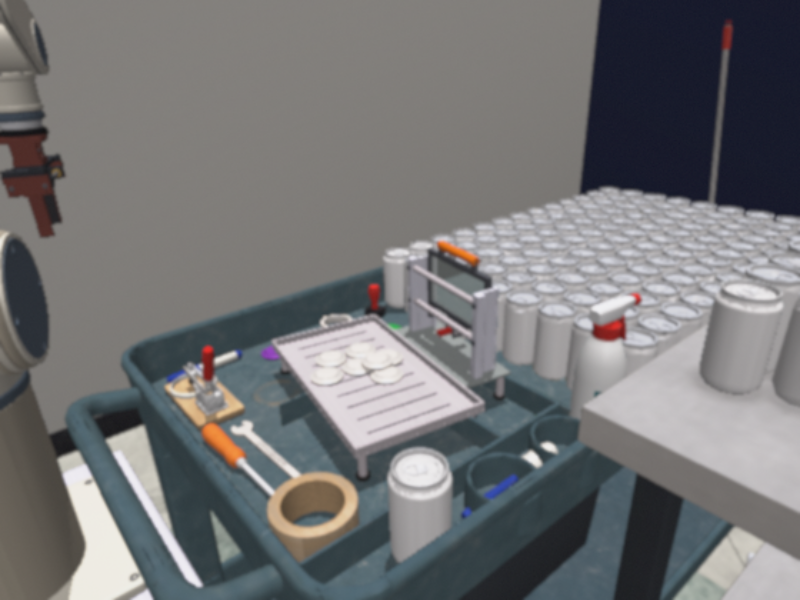

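View pics/b.png

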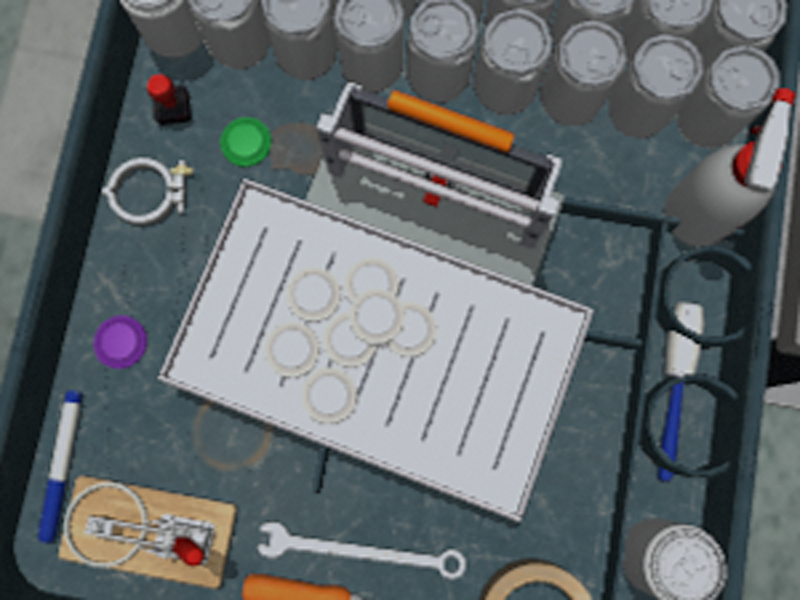

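```bash
cat >> h.py <<'E'
import json,os
def W(s):
    x,y,th=json.load(open('pose.json'))
    c,n=np.cos(th),np.sin(th); s=np.array(s,float)
    return np.array([x+c*s[0]-n*s[1],y+n*s[0]+c*s[1],s[2] if len(s)>2 else 0])
def S(w):
    x,y,th=json.load(open('pose.json'))
    c,n=np.cos(th),np.sin(th); dx,dy=w[0]-x,w[1]-y
    return np.array([c*dx+n*dy,-n*dx+c*dy])
E
python3 - <<'E'
from h import *
from scipy.optimize import least_squares
np.set_printoptions(precision=1,suppress=True)
p=shot('top'); s=shot('scene')
cr=lambda u:((np.array(u)+.5)/2.6667-.5)+[130,120]
obs=[(p,cr(c),m) for c,m in (((245,183),(99,171,61)),((592,312),(99,-171,61)),((522,520),(-99,-171,61)),((163,378),(-99,171,61)))]
obs+=[(p,[298.7,160.9],(167,0,217)),(p,[293,187.8],(140,0,170)),(s,[321.2,176.8],(167,0,217)),(s,[313.4,200.1],(140,0,170))]
def f(v):
    json.dump(list(v),open('pose.json','w'))
    return np.concatenate([proj(q,W(m))-u for q,u,m in obs])
r=least_squares(f,[493,20,-.33],loss='soft_l1'); f(r.x);print(r.x,r.fun.reshape(-1,2)*1)
for u in ((314,293),(372,282),(378,317),(410,330),(350,338),(293,350),(330,395)):
    q=cr(u); w=unproj(p,q[1],q[0],59);print(u,w,S(w))
print('net')
for d in mark_of(p,'cap1'):
    w=unproj(p,*d['location'],49);print(round(d['p'],2),w,S(w))
print('grip',W((167,0,217)),'slots',[[W((x,y))[:2] for y in (105,35,-35,-105)] for x in (36,-36)])
E
```

```text
[488.5  15.3  -0.2] [[-0.  -1.6]
 [ 1.2 -1.2]
 [ 0.1  0.6]
 [-1.4  0.6]
 [ 0.3  4.3]
 [ 0.7 -4.6]
 [ 0.   0.2]
 [-2.4 -1.1]]
(314, 293) [523.7  81.6  59. ] [22.5 71.5]
(372, 282) [543.   31.7  59. ] [50.6 26. ]
(378, 317) [512.5  20.4  59. ] [22.7  9.4]
(410, 330) [506.1 -10.   59. ] [ 22.  -21.7]
(350, 338) [489.4  41.7  59. ] [-4.  26.1]
(293, 350) [469.7  90.   59. ] [-32.2  69.9]
(330, 395) [436.4  49.6  59. ] [-57.5  24.2]
net
0.86 [469.5  91.6  49. ] [-32.6  71.5]
0.83 [508.2  -8.7  49. ] [ 23.8 -20. ]
0.81 [518.1  75.4  49. ] [18.1 64.5]
0.79 [479.3  31.3  49. ] [-12.  14.]
0.73 [653.7 168.1  49. ] [134.4 180.5]
0.71 [532.9  35.   49. ] [40.1 27.5]
0.67 [514.3  19.1  49. ] [24.7  8.4]
0.62 [450.9 243.3  49. ] [-78.8 217.2]
0.55 [435.9  50.6  49. ] [-58.1  25. ]
grip [652.7 -15.3 217. ] slots [[array([543.1, 112. ]), array([530.3,  43.2]), array([517.5, -25.7]), array([504.6, -94.5])], [array([472.3, 125.2]), array([459.5,  56.4]), array([446.7, -12.5]), array([433.8, -81.3])]]
```

>>> move_arm --pt "18 -24 30 0 0 -0.057 87" --pt "36 -49 60 0 0 -0.115 87" --pt "55 -73 90 0 0 -0.172 87" --pt "73 -97 90 0 0 -0.23 87" --pt "91 -122 90 0 0 -0.287 87"

```text
t: 1.27
ee_pos: [290.1, 470.9, 294.2]
orientation: [-2.785, -1.449, -0.007]
ft_force: [0.1, -0.0, -0.4]
width: 86.9
```

>>> move_arm --pt "18 -24 0 0 0 -0.057 87" --pt "36 -49 0 0 0 -0.115 87" --pt "55 -73 0 0 0 -0.172 87" --pt "73 -97 0 0 0 -0.23 87" --pt "91 -122 0 0 0 -0.287 87"

```text
t: 1.68
ee_pos: [380.3, 347.7, 291.8]
orientation: [-2.966, -1.036, -0.001]
ft_force: [1.2, 1.4, 1.1]
width: 86.9
```

>>> move_arm --pt "18 -24 0 0 0 -0.057 87" --pt "36 -49 0 0 0 -0.115 87" --pt "55 -73 0 0 0 -0.172 87" --pt "73 -97 0 0 0 -0.23 87" --pt "91 -122 0 0 0 -0.287 87"

```text
t: 2.1
ee_pos: [471.4, 225.7, 291.8]
orientation: [-3.083, -0.601, -0.001]
ft_force: [-0.4, 0.4, -0.3]
width: 86.8
```

>>> move_arm --pt "18 -24 0 0 0 -0.057 60" --pt "36 -49 0 0 0 -0.115 60" --pt "55 -73 0 0 0 -0.172 60" --pt "73 -97 0 0 0 -0.23 60" --pt "91 -122 0 0 0 -0.287 60"

```text
t: 2.52
ee_pos: [562.4, 103.6, 291.7]
orientation: [-3.138, -0.154, -0.0]
ft_force: [-0.2, 0.2, -0.3]
width: 60.8
```

>>> move_arm --pt "18 -24 0 0 0 -0.057 60" --pt "36 -49 0 0 0 -0.115 60" --pt "55 -73 0 0 0 -0.172 60" --pt "73 -97 0 0 0 -0.23 60" --pt "91 -122 0 0 0 -0.287 60"

```text
t: 2.93
ee_pos: [653.4, -18.4, 291.6]
orientation: [-3.127, 0.296, 0.0]
ft_force: [0.0, 0.7, 0.2]
width: 59.8
```

```bash
cat pose.json; cat > st.py <<'E'
from h import *
from scipy.spatial.transform import Rotation as Ro
o=get_obs();x=Ro.from_rotvec(o['orientation']).as_matrix()
print('t',round(o['t'],2),'pos',o['ee_pos'].round(1),'phi',np.arctan2(x[1,0],x[0,0]).round(3),'z',x[:,2].round(3),'F',o['ft_force'].round(1),'w',round(o['width'],1),'q',o['qpos'].round(2))
E
python3 st.py
```

```text
[488.4860103006575, 15.348269058015301, -0.18440007814870313]t 2.93 pos [653.4 -18.4 291.6] phi -0.189 z [-0.  0. -1.] F [0.  0.7 0.2] w 59.8 q [-0.05  0.38  1.48  0.    1.28  0.14]
```

>>> move_arm --pt "0 3 -20 0 0 0 60" --pt "0 3 -40 0 0 0 60" --pt "0 3 -60 0 0 0 60" --pt "0 3 -75 0 0 0 60" --pt "0 3 -88 0 0 0 60"

```text
t: 3.35
ee_pos: [652.1, -14.2, 202.0]
orientation: [3.128, -0.292, -0.002]
ft_force: [-0.1, 0.1, -0.2]
width: 59.8
```

```bash
python3 st.py; python3 - <<'E'
from h import *
s=shot('scene');t=shot('top')
a=cv2.resize(s['color'][120:300,230:470,::-1],(800,600),interpolation=cv2.INTER_CUBIC)
cv2.imwrite('pics/c.png',a)
E
```

```text
t 3.35 pos [652.1 -14.2 202. ] phi -0.186 z [-0.001  0.    -1.   ] F [-0.1  0.1 -0.2] w 59.8 q [-0.04  0.46  1.56  0.    1.12  0.15]
```

View pics/c.png

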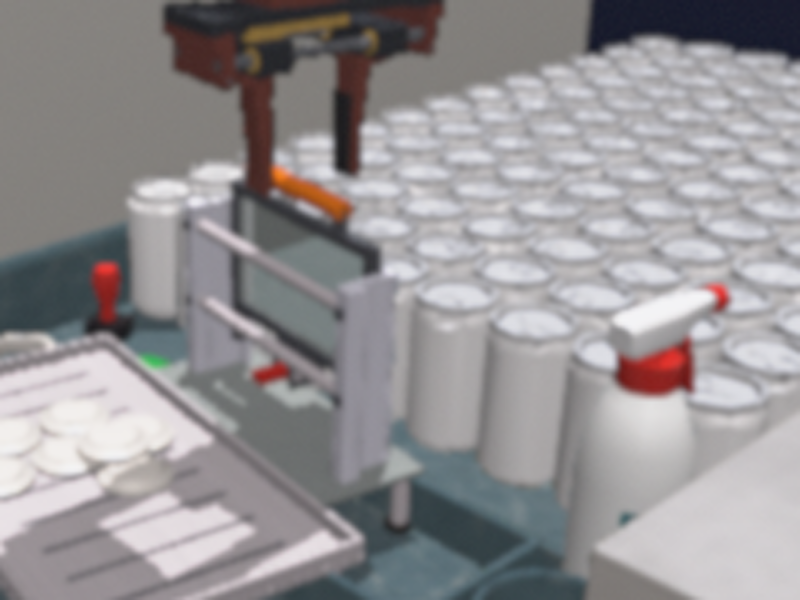

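```bash
python3 - <<'E'
from h import *
s=shot('scene');t=shot('top')
c=lambda u:((u-[230,120])*3.333).round()
for m in ((167,41,217),(167,-41,217),(167,0,217)): print(m,c(proj(s,W(m))))
e=get_obs()['ee_pos']; a=np.array([np.cos(.186),-np.sin(.186),0])
for k in (-37,0,37): print(k,c(proj(s,e+k*a)),proj(t,e+k*a))
o=t['color'][:,:,::-1]
cv2.imwrite('pics/d.png',cv2.resize(o[110:260,200:400],(800,600),interpolation=cv2.INTER_CUBIC))
E
```

```text
(167, 41, 217) [270. 174.]
(167, -41, 217) [340. 207.]
(167, 0, 217) [304. 190.]
-37 [256. 218.] [291.95578699 182.81610879]
0 [303. 208.] [298.12111766 167.01821733]
37 [347. 198.] [304.17834438 151.49732876]
```

View pics/d.png

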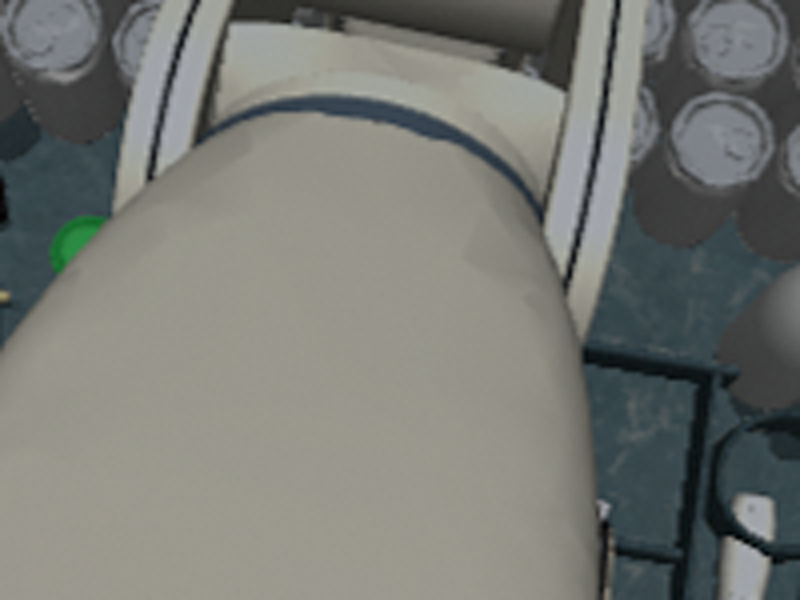

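```bash
python3 st.py; python3 - <<'E'
from h import *
s=shot('scene')
a=cv2.resize(s['color'][110:220,240:390,::-1],(800,587),interpolation=cv2.INTER_CUBIC)
e=get_obs()['ee_pos']; v=np.array([np.cos(.186),-np.sin(.186),0])
for k in (-30,-43,30,43):
  for z in (0,18.7,60):
    u=(proj(s,e+k*v+[0,0,z])-[240,110])*5.333; cv2.circle(a,tuple(int(i) for i in u),4,(0,255,0),-1)
for m in ((167,41,217),(167,-41,217)):
    u=(proj(s,W(m))-[240,110])*5.333; cv2.circle(a,tuple(int(i) for i in u),4,(255,0,0),-1)
cv2.imwrite('pics/e.png',a)
E
```

```text
t 3.55 pos [652.9 -14.  203.9] phi -0.186 z [ 0.  0. -1.] F [0.4 0.3 0.7] w 59.8 q [-0.04  0.46  1.56  0.    1.12  0.15]
```

View pics/e.png

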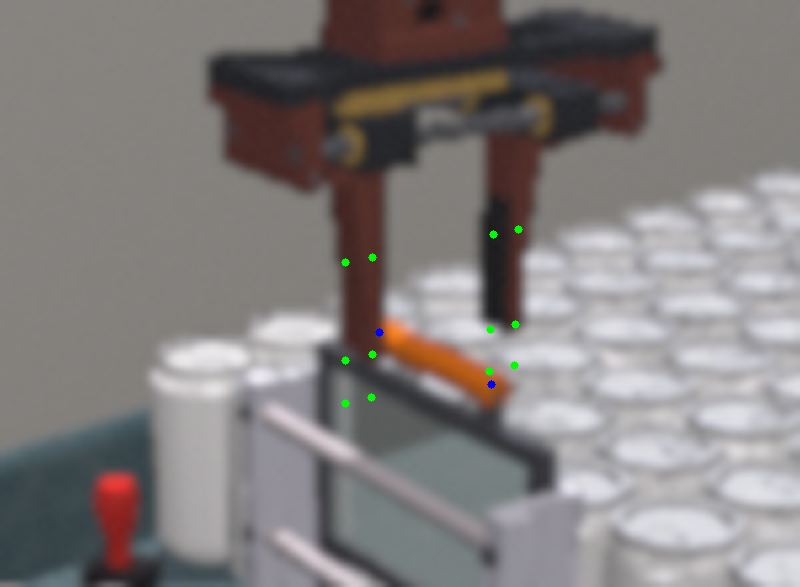

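```bash
python3 - <<'E'
from h import *
s=shot('scene')
a=cv2.imread('pics/scene1.png') if os.path.exists('pics/scene1.png') else cv2.resize(cv2.imread('pics/a.png'),(560,420),interpolation=cv2.INTER_AREA)
e=np.array([197.5,592.4,200.8]); v=np.array([np.cos(1.25),np.sin(1.25),0])
a=a[70:190,0:160]; a=cv2.resize(a,(800,600),interpolation=cv2.INTER_CUBIC)
for k in (-44,0,44):
  for z in (0,18.7,80):
    u=(proj(s,e+k*v+[0,0,z])-[0,70])*5; cv2.circle(a,tuple(int(i) for i in u),4,(0,255,0),-1)
cv2.imwrite('pics/f.png',a)
E
```

```text
(no output)
```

View pics/f.png

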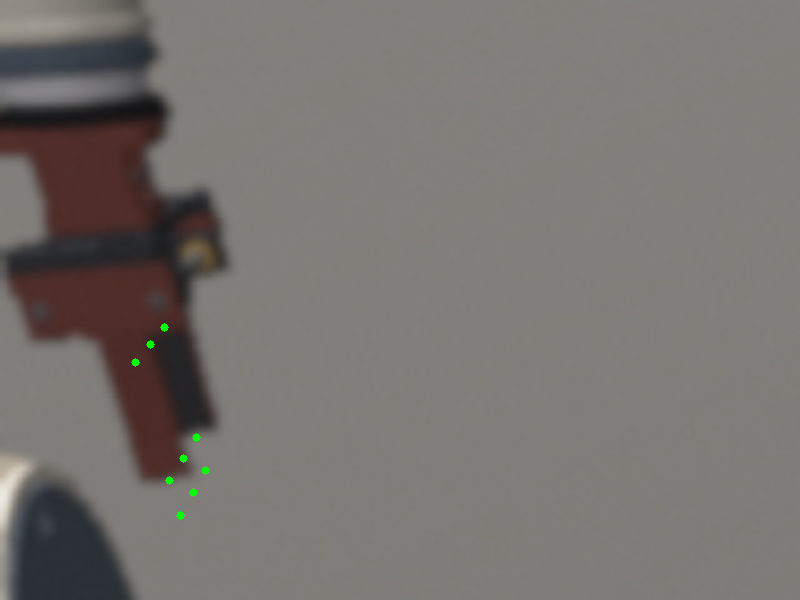

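```bash
python3 - <<'E'
from h import *
from scipy.optimize import least_squares
np.set_printoptions(precision=2,suppress=True)
p=shot('top'); s=shot('scene')
cr=lambda u:((np.array(u)+.5)/2.6667-.5)+[130,120]
sc=lambda u:((np.array(u)+.5)*.7-.5)
M=((99,171,61),(99,-171,61),(-99,-171,61),(-99,171,61))
obs=[(p,cr(c),m) for c,m in zip(((245,183),(592,312),(522,520),(163,378)),M)]
obs+=[(s,sc(c),m) for c,m in zip(((375,317),(485,405),(360,446),(272,341)),M)]
obs+=[(p,cr((450,121)),(167,0,217)),(s,sc((458,253)),(167,0,217))]
P=lambda v,m:np.array([v[0]+np.cos(v[2])*m[0]-np.sin(v[2])*m[1],v[1]+np.sin(v[2])*m[0]+np.cos(v[2])*m[1],m[2]+v[3]])
f=lambda v:np.concatenate([proj(q,P(v,m))-u for q,u,m in obs])
r=least_squares(f,[488,15,-.18,0]);print(r.x,r.fun.reshape(-1,2))
# tool pose via scene: shift of tool (x,y,z) unknown; FK hint
o=get_obs();print(o['ee_pos'])
E
```

```text
[488.5   15.98  -0.18  -1.28] [[-0.35 -1.42]
 [ 0.84 -1.36]
 [-0.11  0.32]
 [-1.54  0.78]
 [-0.1  -1.5 ]
 [ 1.32 -1.54]
 [-1.42  3.02]
 [ 0.14  0.12]
 [ 0.03  0.25]
 [ 0.44  0.51]]
[653.38 -14.07 204.9 ]
```

>>> move_arm --pt "0 0 -8 0 0 0 60" --pt "0 0 -15 0 0 0 60" --pt "0 0 -15 0 0 0 30" --pt "0 0 -15 0 0 0 10" --pt "0 0 -15 0 0 0 8"

```text
t: 4.17
ee_pos: [652.6, -14.1, 188.3]
orientation: [3.128, -0.292, -0.001]
ft_force: [-0.1, 0.3, -0.8]
width: 43.4
```

>>> move_arm --pt "0 0 0 0 0 0 5" --pt "0 0 0 0 0 0 5" --pt "0 0 0 0 0 0 5" --pt "0 0 0 0 0 0 5" --pt "0 0 0 0 0 0 5"

```text
t: 4.58
ee_pos: [651.8, -14.0, 188.7]
orientation: [-3.128, 0.292, 0.003]
ft_force: [-3.6, 1.4, 2.8]
width: 15.4
```

```bash
python3 st.py; python3 - <<'E'
from h import *
s=shot('scene')
a=cv2.resize(s['color'][110:220,240:390,::-1],(800,587),interpolation=cv2.INTER_CUBIC)
cv2.imwrite('pics/g.png',a)
E
```

```text
t 4.58 pos [651.8 -14.  188.7] phi -0.186 z [-0.002  0.    -1.   ] F [-3.6  1.4  2.8] w 15.4 q [-0.04  0.48  1.58  0.    1.09  0.15]
```

View pics/g.png

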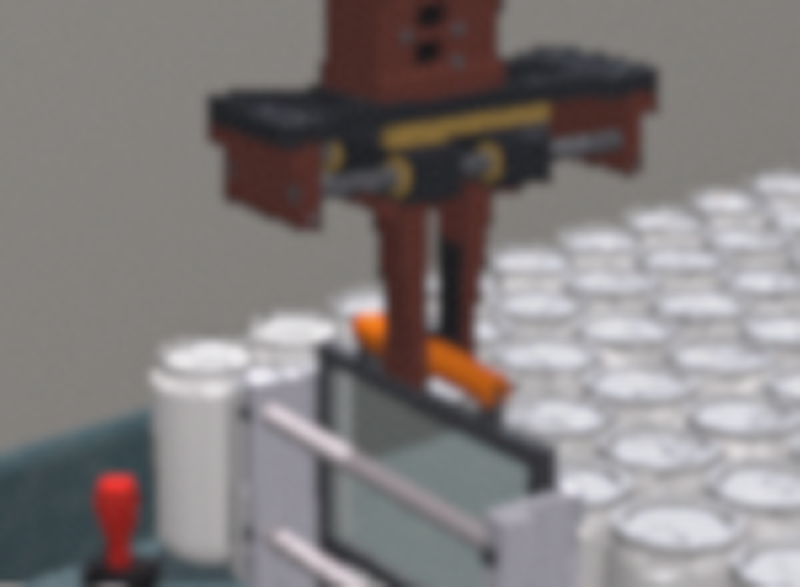

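>>> move_arm --pt "0 0 8 0 0 0 5" --pt "0 0 16 0 0 0 5" --pt "0 0 24 0 0 0 5" --pt "0 0 32 0 0 0 5" --pt "0 0 40 0 0 0 5"

```text
t: 5.05
ee_pos: [651.8, -13.9, 228.9]
orientation: [-3.128, 0.292, 0.003]
ft_force: [-3.2, 1.6, -7.5]
width: 15.5
```

>>> move_arm --pt "0 0 8 0 0 0 5" --pt "0 0 16 0 0 0 5" --pt "0 0 24 0 0 0 5" --pt "0 0 32 0 0 0 5" --pt "0 0 40 0 0 0 5"

```text
t: 5.47
ee_pos: [651.8, -13.9, 269.1]
orientation: [-3.128, 0.292, 0.003]
ft_force: [-4.2, 2.4, -7.9]
width: 15.2
```

>>> move_arm --pt "0 0 8 0 0 0 5" --pt "0 0 16 0 0 0 5" --pt "0 0 24 0 0 0 5" --pt "0 0 32 0 0 0 5" --pt "0 0 38 0 0 0 5"

```text
t: 5.88
ee_pos: [651.8, -14.0, 307.6]
orientation: [-3.128, 0.292, 0.002]
ft_force: [-5.0, 1.7, -7.2]
width: 15.3
```

```bash
python3 st.py; python3 - <<'E'
from h import *
s=shot('scene')
a=cv2.resize(s['color'][110:260,240:440,::-1],(800,600),interpolation=cv2.INTER_CUBIC)
cv2.imwrite('pics/i.png',a)
for L in (0,94,110,114,118,122):
  print(L,[((proj(s,W((167,y,217+L)))-[240,110])*4).round() for y in (41,-41)])
E
```

```text
t 5.88 pos [651.8 -14.  307.6] phi -0.186 z [-0.001  0.    -1.   ] F [-5.   1.7 -7.2] w 15.3 q [-0.04  0.37  1.46  0.    1.31  0.15]
0 [array([284., 249.]), array([368., 289.])]
94 [array([285.,  87.]), array([374., 116.])]
110 [array([286.,  58.]), array([374.,  84.])]
114 [array([286.,  51.]), array([375.,  77.])]
118 [array([286.,  43.]), array([375.,  69.])]
122 [array([286.,  36.]), array([375.,  61.])]
```

View pics/i.png

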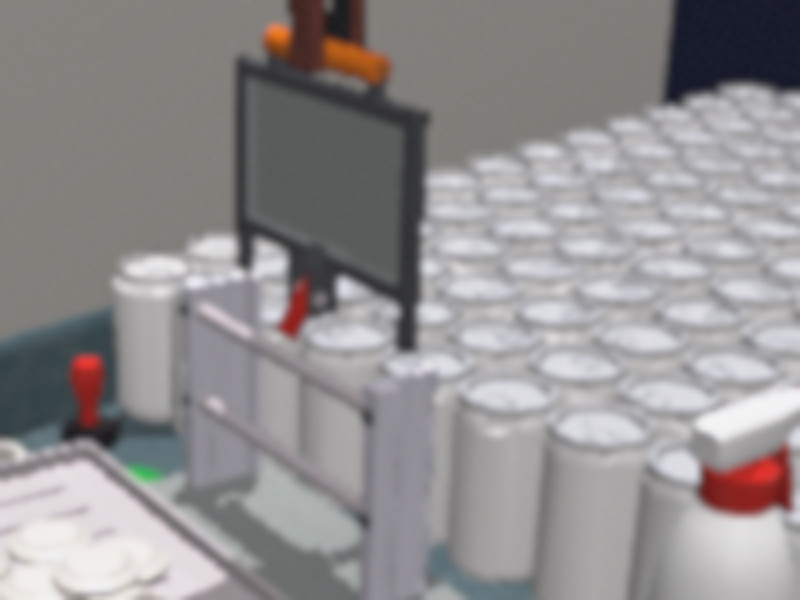

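>>> move_arm --pt "0 0 1 0 0 0 5" --pt "0 0 2 0 0 0 5" --pt "0 0 3 0 0 0 5" --pt "0 0 3 0 0 0 5" --pt "0 0 3 0 0 0 5"

```text
t: 6.35
ee_pos: [651.9, -13.9, 310.4]
orientation: [-3.128, 0.292, 0.002]
ft_force: [-5.8, 1.7, -3.7]
width: 15.2
```

```bash
python3 st.py; python3 - <<'E'
from h import *
s=shot('scene')
a=cv2.resize(s['color'][110:260,240:440,::-1],(800,600),interpolation=cv2.INTER_CUBIC)
cv2.imwrite('pics/j.png',a[:400,100:500])
E
```

```text
t 6.35 pos [651.9 -13.9 310.4] phi -0.186 z [-0.001  0.    -1.   ] F [-5.8  1.7 -3.7] w 15.2 q [-0.04  0.37  1.46  0.    1.32  0.15]
```

View pics/j.png

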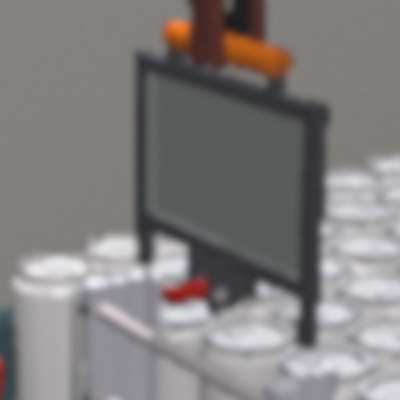

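>>> move_arm --pt "0 0 -4 0 0 0 5" --pt "0 0 -8 0 0 0 5" --pt "0 0 -12 0 0 0 5" --pt "0 0 -16 0 0 0 5" --pt "0 0 -20 0 0 0 5"

```text
t: 6.82
ee_pos: [651.8, -13.9, 290.4]
orientation: [-3.128, 0.292, 0.002]
ft_force: [-6.5, 1.4, -3.1]
width: 15.1
```

>>> move_arm --pt "0 0 -2 0 0 0 5" --pt "0 0 -4 0 0 0 5" --pt "0 0 -5 0 0 0 5" --pt "0 0 -6 0 0 0 5" --pt "0 0 -6 0 0 0 5"

```text
t: 7.23
ee_pos: [651.8, -14.0, 284.1]
orientation: [-3.128, 0.292, 0.002]
ft_force: [-5.1, 2.3, -5.1]
width: 15.4
```

>>> move_arm --pt "0 0 -0.5 0 0 0 5" --pt "0 0 -1 0 0 0 5" --pt "0 0 -1.5 0 0 0 5" --pt "0 0 -2 0 0 0 5" --pt "0 0 -2 0 0 0 5"

```text
t: 7.65
ee_pos: [651.9, -14.0, 282.7]
orientation: [-3.128, 0.292, 0.002]
ft_force: [-6.4, 1.7, -3.8]
width: 15.5
```

>>> move_arm --pt "0 0 -1 0 0 0 5" --pt "0 0 -1.5 0 0 0 5" --pt "0 0 -2 0 0 0 5" --pt "0 0 -2.5 0 0 0 5" --pt "0 0 -2.5 0 0 0 5"

```text
t: 8.07
ee_pos: [651.9, -14.0, 282.2]
orientation: [-3.128, 0.292, -0.0]
ft_force: [-12.2, 2.9, 7.2]
width: 14.9
```

```bash
python3 st.py; python3 - <<'E'
from h import *
s=shot('scene')
a=cv2.resize(s['color'][110:260,240:440,::-1],(800,600),interpolation=cv2.INTER_CUBIC)
cv2.imwrite('pics/k.png',a[:400,100:500])
E
```

```text
t 8.07 pos [651.9 -14.  282.2] phi -0.186 z [ 0.  0. -1.] F [-12.2   2.9   7.2] w 14.9 q [-0.04  0.39  1.49  0.    1.26  0.15]
```

View pics/k.png

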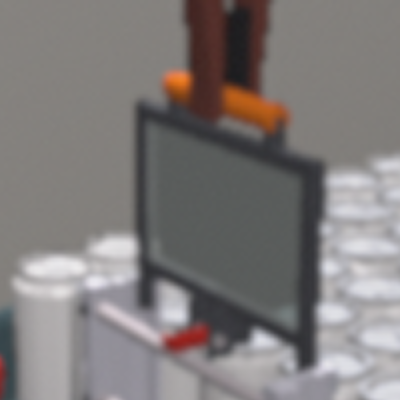

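>>> move_arm --pt "0 0 1.5 0 0 0 5" --pt "0 0 1.5 0 0 0 18" --pt "0 0 1.5 0 0 0 24" --pt "0 0 1.5 0 0 0 34" --pt "0 0 1.5 0 0 0 46"

```text
t: 8.53
ee_pos: [654.1, -14.4, 282.3]
orientation: [3.128, -0.292, 0.006]
ft_force: [-0.1, 0.8, -0.8]
width: 33.9
```

>>> move_arm --pt "0 0 1.5 0 0 0 55" --pt "0 0 1.5 0 0 0 55" --pt "0 0 10 0 0 0 55" --pt "0 0 25 0 0 0 55" --pt "0 0 45 0 0 0 55"

```text
t: 8.95
ee_pos: [652.0, -14.1, 325.2]
orientation: [3.128, -0.292, -0.004]
ft_force: [0.6, 0.7, 0.4]
width: 55.0
```

>>> move_arm --pt "-20 30 0 0 0 0 60" --pt "-50 60 0 0 0 0 60" --pt "-90 100 0 0 0 0 60" --pt "-120 140 0 0 0 0 60" --pt "-140 180 0 0 0 0 60"

```text
t: 9.37
ee_pos: [524.6, 143.7, 326.5]
orientation: [-3.128, 0.293, -0.001]
ft_force: [0.4, 1.2, 1.2]
width: 60.1
```

>>> move_arm --pt "-35 20 0 0 0 0 60" --pt "-70 40 0 0 0 0 60" --pt "-105 60 0 0 0 0 60" --pt "-140 80 0 0 0 0 60" --pt "-160 100 0 0 0 0 60"

```text
t: 9.78
ee_pos: [363.3, 243.5, 326.3]
orientation: [-3.128, 0.291, -0.0]
ft_force: [0.1, -0.4, -0.8]
width: 59.8
```

```bash
python3 st.py; python3 - <<'E'
from h import *
s=shot('scene');t=shot('top')
a=cv2.resize(s['color'][110:260,240:440,::-1],(800,600),interpolation=cv2.INTER_CUBIC)[:400,100:500]
b=cv2.resize(t['color'][170:290,200:320,::-1],(400,400),interpolation=cv2.INTER_CUBIC)
cv2.imwrite('pics/l.png',np.hstack([a,b]))
for d in mark_of(t,'cap1'):
    w=unproj(t,*d['location'],49);print(round(d['p'],2),w.round(),S(w).round())
E
```

```text
t 9.78 pos [363.3 243.5 326.3] phi -0.186 z [ 0.  0. -1.] F [ 0.1 -0.4 -0.8] w 59.8 q [ 0.56 -0.    1.88  0.    1.27  0.75]
0.85 [472.  89.  49.] [-29.  69.]
0.82 [656. 177.  49.] [135. 190.]
0.82 [451. 246.  49.] [-79. 220.]
0.68 [523.  79.  49.] [23. 69.]
0.67 [518.  21.  49.] [28. 11.]
0.62 [488.  42.  49.] [-6. 26.]
0.57 [534.  32.  49.] [42. 25.]
0.55 [434.  59.  49.] [-61.  33.]
0.54 [510.  -3.  49.] [ 24. -14.]
```

View pics/l.png

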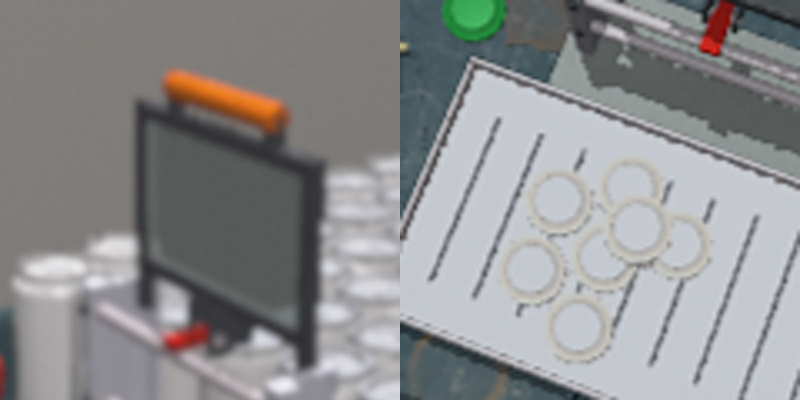

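```bash
cat >> h.py <<'E'
def caps(t=None,zt=59,verbose=True):
    t=t or get_image('top'); g=t['color']
    mask=cv2.resize(g,None,fx=4,fy=4,interpolation=cv2.INTER_CUBIC)
    gr=cv2.cvtColor(mask,cv2.COLOR_RGB2LAB)[:,:,2]
    gr=cv2.normalize(gr,None,0,255,cv2.NORM_MINMAX) if False else cv2.cvtColor(mask,cv2.COLOR_RGB2GRAY)
    # distance-templated ring score on yellowness
    lab=cv2.cvtColor(mask,cv2.COLOR_RGB2LAB).astype(np.float32); b=lab[:,:,2]-128
    n=46*2+1; yy,xx=np.mgrid[:n,:n]-46; r=np.hypot(xx,yy)
    ring=((r>33)&(r<41)).astype(np.float32); ring/=ring.sum(); bg=((r<28)).astype(np.float32); bg/=bg.sum()
    sc=cv2.filter2D(b,-1,ring-0.5*bg)
    m=np.zeros(sc.shape,np.uint8)
    poly=np.array([proj(t,W((x,y,55)))*4 for x,y in ((93,165),(93,-165),(-93,-165),(-93,165))],np.int32)
    cv2.fillPoly(m,[poly],1); sc=np.where(m>0,sc,-9)
    out=[]
    for _ in range(10):
        k=np.unravel_index(np.argmax(sc),sc.shape); v=sc[k]
        out.append((float(v),S(unproj(t,k[0]/4-.375,k[1]/4-.375,zt)))); cv2.circle(sc,(int(k[1]),int(k[0])),40 if False else 22,-9,-1)
    return out
E
python3 - <<'E'
from h import *
t=shot('top')
for v,s in caps(t): print(round(v,2),s.round(1))
# pawl nose
hsv=cv2.cvtColor(t['color'],cv2.COLOR_RGB2HSV);m=(((hsv[:,:,0]<8)|(hsv[:,:,0]>172))&(hsv[:,:,1]>150)&(hsv[:,:,2]>80))
ys,xs=np.nonzero(m[165:200,270:320]);P=[S(unproj(t,y+165,x+270,176)) for y,x in zip(ys,xs)];P=np.array(P);print('pawl',P.min(0),P.max(0))
E
```

```text
4.82 [-57.9  24.8]
4.77 [23.2 11.1]
4.64 [-31.9  71.2]
4.38 [21.5 72. ]
2.87 [ 22.5 -19.4]
2.8 [-4.8 25.3]
2.43 [47.6 25.7]
1.67 [ 92.8 165.8]
1.38 [-6.  40.3]
1.18 [-16.2  31.7]
pawl [132.5255045   -4.60963577] [168.93203444   8.68064241]
```

>>> move_arm --pt "15 -22 -12 0 0 0.105 68" --pt "30 -45 -24 0 0 0.21 68" --pt "45 -67 -36 0 0 0.315 68" --pt "60 -90 -48 0 0 0.42 68" --pt "75 -112 -60 0 0 0.525 68"

```text
t: 10.4
ee_pos: [442.9, 128.8, 265.3]
orientation: [3.095, 0.536, 0.001]
ft_force: [-0.1, 0.4, 0.6]
width: 67.7
```

>>> move_arm --pt "15 -22 -24 0 0 0.105 68" --pt "30 -45 -48 0 0 0.21 68" --pt "45 -67 -72 0 0 0.315 68" --pt "60 -90 -96 0 0 0.42 68" --pt "74 -111 -120 0 0 0.524 68"

```text
t: 10.82
ee_pos: [516.9, 17.1, 144.5]
orientation: [2.851, 1.318, 0.001]
ft_force: [0.7, 0.2, -0.5]
width: 68.1
```

>>> move_arm --pt "0 0 -20 0 0 0 68" --pt "0 0 -40 0 0 0 68" --pt "0 0 -60 0 0 0 68" --pt "0 0 -80 0 0 0 68" --pt "0 0 -80 0 0 0 68"

```text
t: 11.23
ee_pos: [513.6, 18.5, 62.3]
orientation: [-2.853, -1.31, 0.008]
ft_force: [-1.0, -0.0, -0.9]
width: 68.0
```

```bash
python3 st.py; python3 - <<'E'
from h import *
s=shot('scene')
a=cv2.resize(s['color'][130:280,160:360,::-1],(800,600),interpolation=cv2.INTER_CUBIC)
e=get_obs()['ee_pos']; v=np.array([np.cos(.863),np.sin(.863),0])
for k in (-34,34):
  for z in (0,18.7):
    u=(proj(s,e+k*v+[0,0,z])-[160,130])*4; cv2.circle(a,tuple(int(i) for i in u),3,(0,255,0),-1)
cv2.imwrite('pics/m.png',a)
E
```

```text
t 11.23 pos [513.6  18.5  62.3] phi 0.861 z [-0.006 -0.    -1.   ] F [-1.  -0.  -0.9] w 68.0 q [ 0.01  0.48  1.96 -0.    0.71 -0.85]
```

View pics/m.png

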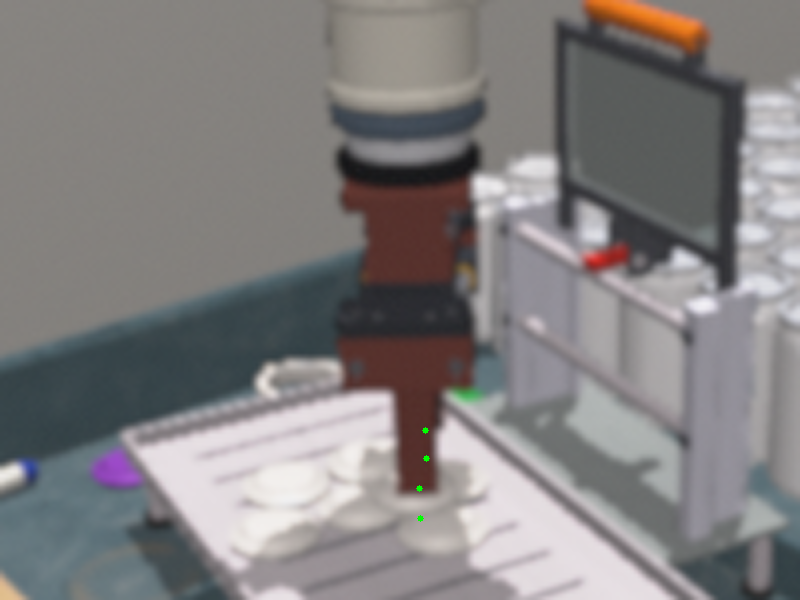

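>>> move_arm --pt "-2 2 -6 0 0 0 68" --pt "-2 2 -12 0 0 0 68" --pt "-2 2 -18 0 0 0 68" --pt "-2 2 -18 0 0 0 56" --pt "-2 2 -18 0 0 0 40"

```text
t: 11.7
ee_pos: [513.3, 22.2, 47.7]
orientation: [2.853, 1.314, 0.0]
ft_force: [0.2, 0.3, 0.6]
width: 58.4
```

>>> move_arm --pt "0 0 0 0 0 0 30" --pt "0 0 0 0 0 0 30" --pt "0 0 0 0 0 0 30" --pt "0 0 0 0 0 0 30" --pt "0 0 0 0 0 0 30"

```text
t: 12.12
ee_pos: [513.8, 22.1, 48.3]
orientation: [2.853, 1.314, 0.002]
ft_force: [-0.4, -0.5, 5.7]
width: 30.7
```

>>> move_arm --pt "0 0 2 0 0 0 68" --pt "0 0 2 0 0 0 68" --pt "0 0 2 0 0 0 68" --pt "0 0 2 0 0 0 68" --pt "0 0 2 0 0 0 68"

```text
t: 12.53
ee_pos: [513.1, 22.1, 49.5]
orientation: [-2.854, -1.314, 0.0]
ft_force: [-0.9, 0.2, -0.2]
width: 60.4
```

>>> move_arm --pt "0 0 -3 0 0 0 68" --pt "0 0 -6 0 0 0 68" --pt "0 0 -8 0 0 0 68" --pt "0 0 -8 0 0 0 68" --pt "0 0 -8 0 0 0 68"

```text
t: 12.95
ee_pos: [513.0, 22.1, 41.3]
orientation: [-2.853, -1.314, 0.001]
ft_force: [-0.9, -0.6, 0.3]
width: 67.8
```

```bash
python3 st.py; python3 - <<'E'
from h import *
t=shot('top')
for v,s in caps(t)[:9]: print(round(v,2),s.round(1))
E
```

```text
t 12.95 pos [513.   22.1  41.3] phi 0.863 z [-0.001  0.    -1.   ] F [-0.9 -0.6  0.3] w 67.8 q [ 0.02  0.51  1.97  0.    0.66 -0.84]
3.8 [ 92.8 165.8]
3.58 [ 35.9 119. ]
3.35 [22.3 61.2]
3.27 [28.5 33.1]
3.21 [ 10.6 -15. ]
3.18 [-2.6 99.3]
3.16 [18.7 74.1]
3.13 [-25.6 139.3]
3.13 [25.6 47.6]
```

>>> move_arm --pt "0 0 0 0 0 0 55" --pt "0 0 0 0 0 0 45" --pt "0 0 0 0 0 0 30" --pt "0 0 0 0 0 0 30" --pt "0 0 0 0 0 0 30"

```text
t: 13.42
ee_pos: [513.4, 22.1, 41.7]
orientation: [2.854, 1.314, 0.0]
ft_force: [-0.1, 0.4, 0.7]
width: 49.4
```

>>> move_arm --pt "0 0 0 0 0 0 30" --pt "0 0 0 0 0 0 30" --pt "0 0 0 0 0 0 30" --pt "0 0 0 0 0 0 30" --pt "0 0 0 0 0 0 30"

```text
t: 13.83
ee_pos: [513.4, 22.1, 41.7]
orientation: [2.854, 1.314, 0.0]
ft_force: [0.4, -0.1, 2.0]
width: 48.9
```

>>> move_arm --pt "0 0 15 0 0 0 30" --pt "0 0 35 0 0 0 30" --pt "0 0 60 0 0 0 30" --pt "-5 -30 60 0 0 0 30" --pt "-10 -60 60 0 0 0 30"

```text
t: 14.25
ee_pos: [504.4, -37.7, 103.0]
orientation: [2.85, 1.318, 0.004]
ft_force: [0.6, 0.7, -1.7]
width: 49.1
```

>>> move_arm --pt "-4 -30 0 0 0 0 30" --pt "-7.5 -59.5 0 0 0 0 30" --pt "-7.5 -59.5 -25 0 0 0 30" --pt "-7.5 -59.5 -50 0 0 0 30" --pt "-7.5 -59.5 -62 0 0 0 30"

```text
t: 14.67
ee_pos: [494.3, -97.9, 37.6]
orientation: [-2.853, -1.311, 0.003]
ft_force: [0.4, 0.5, -0.8]
width: 49.5
```

>>> move_arm --pt "0 0 -2 0 0 0 30" --pt "0 0 -4 0 0 0 30" --pt "0 0 -6 0 0 0 30" --pt "0 0 -7 0 0 0 30" --pt "0 0 -7 0 0 0 30"

```text
t: 15.08
ee_pos: [496.3, -97.4, 33.2]
orientation: [2.853, 1.314, 0.002]
ft_force: [0.8, -0.6, -0.8]
width: 49.5
```

>>> move_arm --pt "0 0 -1 0 0 0 30" --pt "0 0 -2 0 0 0 30" --pt "0 0 -3 0 0 0 30" --pt "0 0 -3 0 0 0 30" --pt "0 0 -3 0 0 0 30"

```text
t: 15.5
ee_pos: [496.4, -97.5, 31.5]
orientation: [2.853, 1.314, 0.002]
ft_force: [-4.7, 1.4, 19.6]
width: 49.4
```

>>> move_arm --pt "0 0 2 0 0 0 40" --pt "0 0 2 0 0 0 62" --pt "0 0 2 0 0 0 62" --pt "0 0 2 0 0 0 62" --pt "0 0 2 0 0 0 62"

```text
t: 15.92
ee_pos: [495.7, -97.4, 31.4]
orientation: [-2.853, -1.314, 0.0]
ft_force: [0.3, -0.7, -0.2]
width: 62.1
```

>>> move_arm --pt "0 0 15 0 0 0 62" --pt "0 0 35 0 0 0 62" --pt "0 0 65 0 0 0 62" --pt "0 0 100 0 0 -0.1 62" --pt "0 25 130 0 0 -0.2 62"

```text
t: 16.33
ee_pos: [496.1, -74.4, 163.1]
orientation: [2.973, 1.012, 0.0]
ft_force: [1.3, 0.3, -1.3]
width: 62.1
```

>>> move_arm --pt "-20 36 0 0 0 -0.12 66" --pt "-40 72 0 0 0 -0.24 66" --pt "-60 108 0 0 0 -0.36 66" --pt "-80 144 0 0 0 -0.48 66" --pt "-95 180 0 0 0 -0.6 66"

```text
t: 16.75
ee_pos: [406.4, 93.3, 161.5]
orientation: [3.137, 0.163, -0.001]
ft_force: [0.8, 0.4, -0.6]
width: 66.2
```

>>> move_arm --pt "-10 33 0 0 0 -0.1 66" --pt "-20 66 0 0 0 -0.2 66" --pt "-30 100 0 0 0 -0.25 66" --pt "-35 130 0 0 0 -0.25 66" --pt "-35 140 0 0 0 -0.25 66"

```text
t: 17.17
ee_pos: [372.3, 235.2, 161.6]
orientation: [-3.133, 0.216, -0.0]
ft_force: [0.4, 0.1, 0.4]
width: 66.3
```

```bash
cat > look.py <<'E'
import sys
exec(open('st.py').read())
t=shot('top',sys.argv[1] if len(sys.argv)>1 else None)
for v,s in caps(t)[:9]: print(round(v,2),s.round(1),W(s)[:2].round(1))
E
python3 look.py n.png
```

```text
t 17.17 pos [372.3 235.2 161.6] phi -0.138 z [ 0.     0.001 -1.   ] F [0.4 0.1 0.4] w 66.3 q [0.54 0.21 2.06 0.   0.87 0.67]
4.86 [-57.9  24.8] [436.1  50.3]
4.76 [-31.9  71.2] [470.2  91.1]
4.71 [  27.  -110.1] [494.8 -97.9]
4.68 [-4.8 25.3] [488.4  41.1]
4.64 [ 22.2 -20.2] [506.6  -8.6]
4.36 [21.5 72. ] [522.8  82.1]
4.31 [48.8 26.1] [541.2  32.1]
1.76 [ 92.8 165.8] [610.1 161.4]
0.7 [ 7.6 33.4] [502.1  46.8]
```

>>> move_arm --pt "14 -25 0 0 0 -0.01 66" --pt "28 -49 0 0 0 -0.02 66" --pt "41 -73 0 0 0 -0.03 66" --pt "55 -98 0 0 0 -0.04 66" --pt "68 -122 0 0 0 -0.046 66"

```text
t: 17.63
ee_pos: [441.5, 107.7, 161.4]
orientation: [3.127, -0.294, -0.001]
ft_force: [-0.1, 0.6, 0.1]
width: 66.3
```

>>> move_arm --pt "20 -35 -10 0 0 0 66" --pt "40 -70 -20 0 0 0 66" --pt "60 -105 -40 0 0 0 66" --pt "67 -121.5 -60 0 0 0 66" --pt "67 -121.5 -78 0 0 0 66"

```text
t: 18.05
ee_pos: [509.8, -16.2, 82.6]
orientation: [3.127, -0.299, 0.003]
ft_force: [-0.5, 0.1, -0.3]
width: 65.8
```

```bash
python3 st.py
```

```text
t 18.05 pos [509.8 -16.2  82.6] phi -0.191 z [ 0.002 -0.001 -1.   ] F [-0.5  0.1 -0.3] w 65.8 q [-0.05  0.44  1.96 -0.    0.74  0.14]
```

>>> move_arm --pt "0 0 0 0 0 0 66" --pt "0 0 0 0 0 0 66"

```text
t: 18.22
ee_pos: [506.7, -12.5, 82.7]
orientation: [3.127, -0.295, -0.005]
ft_force: [0.3, -0.3, 0.5]
width: 65.9
```

>>> move_arm --pt "0 4 -15 0 0 0 66" --pt "0 4 -30 0 0 0 66" --pt "0 4 -43 0 0 0 66" --pt "0 4 -49.5 0 0 0 66" --pt "0 4 -49.5 0 0 0 66"

```text
t: 18.63
ee_pos: [507.5, -6.9, 34.0]
orientation: [3.128, -0.291, -0.002]
ft_force: [-0.8, -0.3, 0.3]
width: 66.3
```

>>> move_arm --pt "0 0 0 0 0 0 55" --pt "0 0 0 0 0 0 45" --pt "0 0 0 0 0 0 30" --pt "0 0 0 0 0 0 30" --pt "0 0 0 0 0 0 30"

```text
t: 19.05
ee_pos: [508.7, -7.2, 35.0]
orientation: [-3.128, 0.293, -0.002]
ft_force: [-0.3, 1.1, 5.9]
width: 48.7
```

>>> move_arm --pt "0 0 0 0 0 0 30" --pt "0 0 0 0 0 0 30" --pt "0 0 0 0 0 0 30" --pt "0 0 0 0 0 0 30"

```text
t: 19.38
ee_pos: [508.7, -7.2, 35.0]
orientation: [-3.128, 0.293, -0.002]
ft_force: [-1.3, 0.7, 7.3]
width: 49.0
```

>>> move_arm --pt "0 0 15 0 0 0 30" --pt "0 0 30 0 0 0 30" --pt "-20 -14 35 0 0 0 30" --pt "-45 -28 35 0 0 0 30" --pt "-71 -42 35 0 0 0 30"

```text
t: 19.8
ee_pos: [437.3, -49.6, 69.8]
orientation: [3.128, -0.291, 0.004]
ft_force: [0.0, -0.8, -1.1]
width: 48.8
```

>>> move_arm --pt "0 0 0 0 0 0 30" --pt "0 0 -15 0 0 0 30" --pt "0 0 -30 0 0 0 30" --pt "0 0 -35 0 0 0 30" --pt "0 0 -36 0 0 0 30"

```text
t: 20.22
ee_pos: [437.2, -49.2, 32.7]
orientation: [-3.128, 0.293, 0.001]
ft_force: [-0.0, 0.4, -0.2]
width: 49.4
```

>>> move_arm --pt "0 0 -1 0 0 0 30" --pt "0 0 -1 0 0 0 30"

```text
t: 20.38
ee_pos: [437.2, -49.1, 32.5]
orientation: [3.128, -0.292, -0.0]
ft_force: [-0.8, 0.3, 2.2]
width: 49.5
```

>>> move_arm --pt "0 0 1 0 0 0 40" --pt "0 0 1 0 0 0 62" --pt "0 0 1 0 0 0 62" --pt "0 0 1 0 0 0 62" --pt "0 0 20 0 0 0 62"

```text
t: 20.8
ee_pos: [435.2, -48.9, 50.3]
orientation: [-3.128, 0.292, 0.007]
ft_force: [-0.7, 0.3, 0.4]
width: 62.2
```

>>> move_arm --pt "0 0 30 0 0 0.1 66" --pt "-10 10 60 0 0 0.2 66" --pt "-20 45 80 0 0 0.3 66" --pt "-30 85 80 0 0 0.4 66" --pt "-40 120 80 0 0 0.5 66"

```text
t: 21.22
ee_pos: [397.8, 72.1, 133.7]
orientation: [-3.102, -0.495, -0.006]
ft_force: [0.1, 1.2, -0.4]
width: 66.0
```

>>> move_arm --pt "-5 35 0 0 0 0.11 66" --pt "-10 70 0 0 0 0.22 66" --pt "-15 105 0 0 0 0.33 66" --pt "-20 140 0 0 0 0.44 66" --pt "-25 165 0 0 0 0.55 66"

```text
t: 21.63
ee_pos: [371.8, 238.4, 132.4]
orientation: [-2.849, -1.324, -0.002]
ft_force: [0.8, 0.2, 0.1]
width: 66.4
```

>>> move_arm --pt "0 0 0 0 0 0 66"

```text
t: 21.72
ee_pos: [371.9, 239.6, 132.4]
orientation: [-2.847, -1.327, -0.003]
ft_force: [0.1, 0.1, 0.0]
width: 66.2
```

```bash
python3 look.py
```

```text
t 21.72 pos [371.9 239.6 132.4] phi 0.872 z [ 0.001  0.002 -1.   ] F [0.1 0.1 0. ] w 66.2 q [ 0.54  0.26  2.08  0.    0.8  -0.33]
5.0 [-38.2 -74.6] [437.3 -51. ]
4.91 [-57.9  24.8] [436.1  50.3]
4.72 [  27.  -110.1] [494.8 -97.9]
4.67 [-4.8 25.3] [488.4  41.1]
4.63 [-31.9  71.2] [470.2  91.1]
4.43 [21.5 72. ] [522.8  82.1]
4.28 [48.8 26.1] [541.2  32.1]
1.67 [ 92.8 165.8] [610.1 161.4]
0.68 [ 7.3 32.6] [501.6  46.1]
```

>>> move_arm --pt "17 -21 0 0 0 0.03 66" --pt "34 -42 0 0 0 0.06 66" --pt "51 -62 0 0 0 0.09 66" --pt "68 -83 0 0 0 0.12 66" --pt "85 -104 0 0 0 0.166 66"

```text
t: 22.18
ee_pos: [457.4, 129.5, 132.0]
orientation: [2.736, 1.545, -0.001]
ft_force: [0.4, 0.1, 0.4]
width: 66.1
```

>>> move_arm --pt "20 -25 -10 0 0 0 66" --pt "40 -50 -20 0 0 0 66" --pt "60 -75 -30 0 0 0 66" --pt "78 -96 -45 0 0 0 66" --pt "84.3 -103.5 -50 0 0 0 66"

```text
t: 22.6
ee_pos: [542.5, 24.4, 80.7]
orientation: [2.738, 1.539, -0.001]
ft_force: [-0.7, -0.3, -0.0]
width: 65.7
```

>>> move_arm --pt "0 0 0 0 0 0 66" --pt "0 0 0 0 0 0 66"

```text
t: 22.77
ee_pos: [540.3, 27.7, 81.8]
orientation: [-2.736, -1.542, 0.003]
ft_force: [-0.7, -0.9, 0.5]
width: 66.1
```

>>> move_arm --pt "1 4.5 -15 0 0 0 66" --pt "1 4.5 -30 0 0 0 66" --pt "1 4.5 -42 0 0 0 66" --pt "1 4.5 -48 0 0 0 66" --pt "1 4.5 -48 0 0 0 66"

```text
t: 23.18
ee_pos: [540.9, 33.4, 33.3]
orientation: [-2.733, -1.547, 0.003]
ft_force: [-1.4, 0.5, 0.4]
width: 66.1
```

>>> move_arm --pt "0 0 0 0 0 0 55" --pt "0 0 0 0 0 0 45" --pt "0 0 0 0 0 0 30" --pt "0 0 0 0 0 0 30" --pt "0 0 0 0 0 0 30"

```text
t: 23.6
ee_pos: [542.9, 32.9, 34.8]
orientation: [2.734, 1.546, 0.002]
ft_force: [-0.6, 1.3, 5.1]
width: 48.8
```

>>> move_arm --pt "0 0 0 0 0 0 30" --pt "0 0 0 0 0 0 30" --pt "0 0 0 0 0 0 30" --pt "0 0 0 0 0 0 30"

```text
t: 23.93
ee_pos: [542.9, 32.9, 34.8]
orientation: [2.734, 1.546, 0.002]
ft_force: [-1.1, 1.1, 5.8]
width: 49.0
```

>>> move_arm --pt "0 0 15 0 0 0 30" --pt "0 0 30 0 0 0 30" --pt "-10 -18 35 0 0 0 30" --pt "-22 -38 35 0 0 0 30" --pt "-33 -58 35 0 0 0 30"

```text
t: 24.35
ee_pos: [509.2, -25.7, 69.6]
orientation: [2.733, 1.548, 0.001]
ft_force: [0.1, -0.3, -0.8]
width: 48.8
```

>>> move_arm --pt "0 0 0 0 0 0 30" --pt "0 0 -15 0 0 0 30" --pt "0 0 -30 0 0 0 30" --pt "0 0 -35 0 0 0 30" --pt "0 0 -36 0 0 0 30"

```text
t: 24.77
ee_pos: [509.1, -25.1, 32.4]
orientation: [-2.734, -1.546, 0.002]
ft_force: [-0.3, 0.6, -0.7]
width: 49.7
```

>>> move_arm --pt "0 0 -1 0 0 0 30" --pt "0 0 -1 0 0 0 30"

```text
t: 24.93
ee_pos: [509.4, -25.0, 32.3]
orientation: [-2.734, -1.547, 0.001]
ft_force: [0.9, -0.2, -0.1]
width: 49.4
```

>>> move_arm --pt "0 0 0 0 0 0 52" --pt "0 0 0 0 0 0 58" --pt "0 0 0 0 0 0 58" --pt "0 0 0 0 0 0 58" --pt "0 0 20 0 0 0 58"

```text
t: 25.35
ee_pos: [507.2, -25.0, 49.9]
orientation: [-2.732, -1.545, 0.007]
ft_force: [-0.2, 0.1, 0.2]
width: 57.7
```

>>> move_arm --pt "0 0 30 0 0 0 66" --pt "-5 10 60 0 0 0 66" --pt "-20 38 80 0 0 0.05 66" --pt "-37 70 80 0 0 0.1 66" --pt "-53 100 80 0 0 0.15 66"

```text
t: 25.77
ee_pos: [456.9, 75.7, 133.7]
orientation: [2.609, 1.747, 0.005]
ft_force: [0.6, 0.1, -0.1]
width: 66.3
```

>>> move_arm --pt "-17 32 0 0 0 0.1 66" --pt "-34 64 0 0 0 0.22 66" --pt "-51 96 0 0 0 0.33 66" --pt "-68 128 0 0 0 0.44 66" --pt "-84 158 0 0 0 0.55 66"

```text
t: 26.18
ee_pos: [371.3, 234.3, 132.3]
orientation: [2.032, 2.396, 0.001]
ft_force: [0.0, 1.0, 0.3]
width: 65.8
```

>>> move_arm --pt "0 0 0 0 0 0 66" --pt "0 0 0 0 0 0 66"

```text
t: 26.35
ee_pos: [371.7, 234.0, 132.2]
orientation: [2.035, 2.393, 0.0]
ft_force: [0.7, -1.0, 0.1]
width: 66.0
```

```bash
python3 look.py
```

```text
t 26.35 pos [371.7 234.  132.2] phi 1.733 z [ 0.  0. -1.] F [ 0.7 -1.   0.1] w 66.0 q [ 0.53  0.26  2.08 -0.    0.8  -1.2 ]
5.0 [-38.2 -74.6] [437.3 -51. ]
4.9 [-57.9  24.8] [436.1  50.3]
4.73 [  27.  -110.1] [494.8 -97.9]
4.67 [-31.9  71.2] [470.2  91.1]
4.66 [0.  0.8] [488.7  16.2]
4.56 [ 28.7 -40.8] [509.3 -30. ]
4.41 [21.5 72. ] [522.8  82.1]
1.65 [ 92.8 165.8] [610.1 161.4]
1.51 [-5.1 41.3] [491.1  56.8]
```

>>> move_arm --pt "15 -15 0 0 0 0 66" --pt "30 -30 0 0 0 0 66" --pt "45 -45 0 0 0 0 66" --pt "60 -60 0 0 0 0 66" --pt "75 -75 0 0 0 0 66"

```text
t: 26.82
ee_pos: [448.6, 155.3, 132.1]
orientation: [2.043, 2.387, -0.0]
ft_force: [0.4, 0.3, -0.2]
width: 66.0
```

>>> move_arm --pt "20 -20 -10 0 0 0 66" --pt "40 -40 -20 0 0 0 66" --pt "60 -60 -30 0 0 0 66" --pt "76 -74 -50 0 0 0 66" --pt "76 -74 -50 0 0 0 66"

```text
t: 27.23
ee_pos: [525.0, 79.4, 79.6]
orientation: [-2.046, -2.383, 0.003]
ft_force: [-0.8, -0.7, 0.1]
width: 65.7
```

>>> move_arm --pt "0 0 0 0 0 0 66" --pt "0 0 0 0 0 0 66"

```text
t: 27.4
ee_pos: [522.8, 82.8, 82.1]
orientation: [-2.041, -2.387, 0.001]
ft_force: [-0.0, 0.3, 0.0]
width: 66.1
```

>>> move_arm --pt "0 -0.5 -15 0 0 0 66" --pt "0 -0.5 -30 0 0 0 66" --pt "0 -0.5 -42 0 0 0 66" --pt "0 -0.5 -49 0 0 0 66" --pt "0 -0.5 -49 0 0 0 66"

```text
t: 27.82
ee_pos: [522.2, 83.5, 32.2]
orientation: [-2.037, -2.39, 0.002]
ft_force: [-0.4, -0.6, -0.7]
width: 65.9
```

>>> move_arm --pt "0 0 0 0 0 0 55" --pt "0 0 0 0 0 0 45" --pt "0 0 0 0 0 0 30" --pt "0 0 0 0 0 0 30" --pt "0 0 0 0 0 0 30"

```text
t: 28.23
ee_pos: [523.9, 83.4, 33.8]
orientation: [2.038, 2.39, 0.002]
ft_force: [-0.5, -0.1, 4.5]
width: 49.3
```

>>> move_arm --pt "0 0 0 0 0 0 30" --pt "0 0 0 0 0 0 30" --pt "0 0 0 0 0 0 30" --pt "0 0 0 0 0 0 30"

```text
t: 28.57
ee_pos: [523.9, 83.5, 33.7]
orientation: [2.038, 2.39, 0.001]
ft_force: [-0.9, 0.8, 5.2]
width: 49.3
```

>>> move_arm --pt "0 0 15 0 0 0 30" --pt "0 0 30 0 0 0 30" --pt "4 12 35 0 0 0 30" --pt "8 24 35 0 0 0 30" --pt "13 36 35 0 0 0 30"

```text
t: 28.98
ee_pos: [536.9, 120.6, 68.1]
orientation: [2.039, 2.39, 0.001]
ft_force: [0.1, 0.1, -1.5]
width: 49.0
```

>>> move_arm --pt "0 0 0 0 0 0 30" --pt "0 0 -15 0 0 0 30" --pt "0 0 -30 0 0 0 30" --pt "0 0 -35 0 0 0 30" --pt "0 0 -36 0 0 0 30"

```text
t: 29.4
ee_pos: [535.4, 119.6, 30.7]
orientation: [-2.036, -2.39, 0.003]
ft_force: [-0.1, 1.3, 3.3]
width: 49.3
```

>>> move_arm --pt "0 0 0 0 0 0 30" --pt "0 0 0 0 0 0 30"

```text
t: 29.57
ee_pos: [536.1, 119.4, 31.7]
orientation: [-2.038, -2.39, 0.001]
ft_force: [1.0, -0.3, -0.8]
width: 49.5
```

>>> move_arm --pt "0 0 0 0 0 0 52" --pt "0 0 0 0 0 0 58" --pt "0 0 0 0 0 0 58" --pt "0 0 0 0 0 0 58" --pt "0 0 20 0 0 0 58"

```text
t: 29.98
ee_pos: [534.1, 118.7, 49.8]
orientation: [-2.036, -2.388, 0.006]
ft_force: [-0.8, -0.8, -0.3]
width: 57.6
```

>>> move_arm --pt "0 0 30 0 0 0 66" --pt "-5 4 60 0 0 -0.1 66" --pt "-20 15 80 0 0 -0.2 66" --pt "-40 30 80 0 0 -0.3 66" --pt "-70 50 80 0 0 -0.4 66"

```text
t: 30.4
ee_pos: [468.6, 169.7, 134.1]
orientation: [2.478, 1.928, 0.008]
ft_force: [-0.4, 0.8, -0.1]
width: 66.2
```

>>> move_arm --pt "-20 15 0 0 0 -0.12 66" --pt "-40 30 0 0 0 -0.24 66" --pt "-60 45 0 0 0 -0.36 66" --pt "-80 60 0 0 0 -0.48 66" --pt "-94 70 0 0 0 -0.6 66"

```text
t: 30.82
ee_pos: [370.8, 240.0, 132.3]
orientation: [-2.938, -1.113, 0.0]
ft_force: [0.0, 0.5, 0.2]
width: 66.1
```

>>> move_arm --pt "0 0 0 0 0 -0.12 66" --pt "0 0 0 0 0 -0.24 66" --pt "0 0 0 0 0 -0.306 66" --pt "0 0 0 0 0 -0.306 66"

```text
t: 31.15
ee_pos: [372.3, 239.4, 132.3]
orientation: [-3.072, -0.657, -0.001]
ft_force: [0.6, -0.1, 0.3]
width: 66.0
```

```bash
python3 look.py
```

```text
t 31.15 pos [372.3 239.4 132.3] phi 0.421 z [ 0.  0. -1.] F [ 0.6 -0.1  0.3] w 66.0 q [0.54 0.27 2.07 0.   0.8  0.12]
5.0 [-38.2 -74.6] [437.3 -51. ]
4.92 [-57.9  24.8] [436.1  50.3]
4.68 [  27.  -110.1] [494.8 -97.9]
4.63 [-31.9  71.2] [470.2  91.1]
4.62 [ 28.7 -40.8] [509.3 -30. ]
4.62 [0.  0.8] [488.7  16.2]
4.26 [ 27.9 108.6] [535.9 116.9]
1.64 [ 92.8 165.8] [610.1 161.4]
1.46 [-18.8  35.2] [476.5  53.4]
```

>>> move_arm --pt "11 -22 0 0 0 0 66" --pt "23 -44 0 0 0 0 66" --pt "35 -66 0 0 0 0 66" --pt "47 -88 0 0 0 0 66" --pt "58 -111 0 0 0 0 66"

```text
t: 31.62
ee_pos: [431.1, 127.2, 132.3]
orientation: [-3.07, -0.665, -0.001]
ft_force: [0.5, -0.1, -0.7]
width: 65.8
```

>>> move_arm --pt "15 -30 -10 0 0 0 66" --pt "30 -60 -20 0 0 0 66" --pt "46 -88 -35 0 0 0 66" --pt "58 -109 -50 0 0 0 66" --pt "58 -109 -50 0 0 0 66"

```text
t: 32.03
ee_pos: [489.4, 16.1, 80.2]
orientation: [3.072, 0.658, -0.002]
ft_force: [-0.9, 0.2, -0.3]
width: 65.8
```

>>> move_arm --pt "0 0 0 0 0 0 66" --pt "0 0 0 0 0 0 66"

```text
t: 32.2
ee_pos: [487.9, 19.5, 82.2]
orientation: [-3.071, -0.661, 0.001]
ft_force: [0.9, 0.5, -0.3]
width: 65.9
```

>>> move_arm --pt "1 -3 -15 0 0 0 66" --pt "1 -3 -30 0 0 0 66" --pt "1 -3 -42 0 0 0 66" --pt "1 -3 -49 0 0 0 66" --pt "1 -3 -49 0 0 0 66"

```text
t: 32.62
ee_pos: [488.3, 17.3, 32.6]
orientation: [-3.07, -0.663, 0.003]
ft_force: [0.4, -0.3, -1.1]
width: 66.0
```

>>> move_arm --pt "0 0 0 0 0 0 55" --pt "0 0 0 0 0 0 45" --pt "0 0 0 0 0 0 30" --pt "0 0 0 0 0 0 30" --pt "0 0 0 0 0 0 30"

```text
t: 33.03
ee_pos: [489.9, 16.5, 33.9]
orientation: [-3.071, -0.66, -0.002]
ft_force: [-0.5, 2.7, 5.5]
width: 48.9
```

>>> move_arm --pt "0 0 0 0 0 0 30" --pt "0 0 0 0 0 0 30" --pt "0 0 0 0 0 0 30" --pt "0 0 0 0 0 0 30"

```text
t: 33.37
ee_pos: [490.0, 16.5, 33.9]
orientation: [-3.071, -0.66, -0.002]
ft_force: [-1.3, 2.8, 7.5]
width: 49.2
```

>>> move_arm --pt "0 0 15 0 0 0 30" --pt "0 0 30 0 0 0 30" --pt "11 9 35 0 0 0 30" --pt "22 18 35 0 0 0 30" --pt "33 27 35 0 0 0 30"

```text
t: 33.78
ee_pos: [523.5, 43.7, 68.6]
orientation: [3.071, 0.659, 0.002]
ft_force: [0.9, 1.0, -1.3]
width: 49.6
```

>>> move_arm --pt "0 0 0 0 0 0 30" --pt "0 0 -15 0 0 0 30" --pt "0 0 -30 0 0 0 30" --pt "0 0 -35 0 0 0 30" --pt "0 0 -36 0 0 0 30"

```text
t: 34.2
ee_pos: [521.5, 43.2, 31.2]
orientation: [-3.071, -0.66, 0.003]
ft_force: [-1.5, 0.7, 7.5]
width: 49.6
```

>>> move_arm --pt "0 0 0 0 0 0 30" --pt "0 0 0 0 0 0 30"

```text
t: 34.37
ee_pos: [521.8, 43.1, 31.7]
orientation: [-3.071, -0.66, 0.002]
ft_force: [-1.0, 0.2, -0.4]
width: 49.4
```

>>> move_arm --pt "0 0 0 0 0 0 52" --pt "0 0 0 0 0 0 58" --pt "0 0 0 0 0 0 58" --pt "0 0 0 0 0 0 58" --pt "0 0 20 0 0 0 58"

```text
t: 34.78
ee_pos: [520.1, 43.1, 49.8]
orientation: [-3.071, -0.66, 0.008]
ft_force: [-1.2, -0.6, -0.7]
width: 57.9
```

>>> move_arm --pt "0 0 30 0 0 0 66" --pt "-5 4 60 0 0 0.1 66" --pt "-20 25 80 0 0 0.2 66" --pt "-40 50 80 0 0 0.3 66" --pt "-60 80 80 0 0 0.4 66"

```text
t: 35.2
ee_pos: [463.1, 123.6, 133.8]
orientation: [2.877, 1.261, 0.006]
ft_force: [-0.2, 0.6, -0.1]
width: 66.1
```

>>> move_arm --pt "-20 24 0 0 0 0.12 66" --pt "-40 48 0 0 0 0.24 66" --pt "-60 72 0 0 0 0.36 66" --pt "-80 96 0 0 0 0.48 66" --pt "-92 115 0 0 0 0.6 66"

```text
t: 35.62
ee_pos: [368.3, 239.3, 132.2]
orientation: [-2.372, -2.059, 0.001]
ft_force: [0.8, 0.3, -0.5]
width: 66.0
```

>>> move_arm --pt "0 0 0 0 0 0.12 66" --pt "0 0 0 0 0 0.24 66" --pt "0 0 0 0 0 0.35 66" --pt "0 0 0 0 0 0.35 66"

```text
t: 35.95
ee_pos: [370.2, 238.5, 132.2]
orientation: [1.98, 2.439, 0.0]
ft_force: [-0.6, -0.9, -0.1]
width: 65.9
```

```bash
python3 look.py
```

```text
t 35.95 pos [370.2 238.5 132.2] phi 1.778 z [ 0.  0. -1.] F [-0.6 -0.9 -0.1] w 65.9 q [ 0.55  0.26  2.08 -0.    0.8  -1.23]
5.03 [-38.2 -74.6] [437.3 -51. ]
4.85 [-57.9  24.8] [436.1  50.3]
4.67 [  27.  -110.1] [494.8 -97.9]
4.65 [-31.9  71.2] [470.2  91.1]
4.58 [ 28.7 -40.8] [509.3 -30. ]
4.41 [26.8 32.5] [520.7  42.4]
4.2 [ 27.9 108.6] [535.9 116.9]
1.66 [ 92.8 165.8] [610.1 161.4]
1.46 [10.2 70.7] [511.5  83. ]
```

>>> move_arm --pt "7 -19 0 0 0 0 66" --pt "14 -38 0 0 0 0 66" --pt "21 -57 0 0 0 0 66" --pt "28 -76 0 0 0 0 66" --pt "33 -94 0 0 0 0 66"

```text
t: 36.42
ee_pos: [403.9, 143.3, 132.2]
orientation: [1.991, 2.43, 0.001]
ft_force: [-0.3, 0.9, -1.1]
width: 66.0
```

>>> move_arm --pt "8 -23 -10 0 0 0 66" --pt "17 -47 -20 0 0 0 66" --pt "25 -71 -35 0 0 0 66" --pt "33 -94 -50 0 0 0 66" --pt "33 -94 -50 0 0 0 66"

```text
t: 36.83
ee_pos: [436.3, 47.3, 80.3]
orientation: [-1.993, -2.427, 0.003]
ft_force: [-0.9, 1.0, 0.3]
width: 66.5
```

>>> move_arm --pt "0 0 0 0 0 0 66" --pt "0 0 0 0 0 0 66"

```text
t: 37.0
ee_pos: [436.3, 50.4, 82.2]
orientation: [-1.989, -2.432, 0.0]
ft_force: [0.3, -0.5, -0.5]
width: 66.0
```

>>> move_arm --pt "0 0 -15 0 0 0 66" --pt "0 0 -30 0 0 0 66" --pt "0 0 -42 0 0 0 66" --pt "0 0 -49 0 0 0 66" --pt "0 0 -49 0 0 0 66"

```text
t: 37.42
ee_pos: [435.7, 51.0, 32.5]
orientation: [-1.984, -2.434, 0.001]
ft_force: [-0.7, 0.3, -0.4]
width: 65.8
```

>>> move_arm --pt "0 0 0 0 0 0 55" --pt "0 0 0 0 0 0 45" --pt "0 0 0 0 0 0 30" --pt "0 0 0 0 0 0 30" --pt "0 0 0 0 0 0 30"

```text
t: 37.83
ee_pos: [436.9, 50.5, 33.8]
orientation: [1.985, 2.434, 0.002]
ft_force: [-1.0, 2.7, 7.1]
width: 49.6
```

>>> move_arm --pt "0 0 0 0 0 0 30" --pt "0 0 0 0 0 0 30" --pt "0 0 0 0 0 0 30" --pt "0 0 0 0 0 0 30"

```text
t: 38.17
ee_pos: [437.0, 50.5, 33.8]
orientation: [1.985, 2.434, 0.002]
ft_force: [-0.4, 3.7, 7.8]
width: 49.1
```

>>> move_arm --pt "0 0 15 0 0 0 30" --pt "0 0 30 0 0 0 30" --pt "5 -10 35 0 0 0 30" --pt "10 -20 35 0 0 0 30" --pt "15.5 -30 35 0 0 0 30"

```text
t: 38.58
ee_pos: [452.6, 19.2, 68.2]
orientation: [1.985, 2.434, 0.001]
ft_force: [0.1, -0.5, -1.3]
width: 49.2
```

>>> move_arm --pt "0 0 0 0 0 0 30" --pt "0 0 -15 0 0 0 30" --pt "0 0 -30 0 0 0 30" --pt "0 0 -35 0 0 0 30" --pt "0 0 -36 0 0 0 30"

```text
t: 39.0
ee_pos: [450.9, 19.8, 30.8]
orientation: [-1.985, -2.432, 0.003]
ft_force: [0.1, 0.1, -0.8]
width: 49.1
```

>>> move_arm --pt "0 0 0 0 0 0 30" --pt "0 0 0 0 0 0 30"

```text
t: 39.17
ee_pos: [451.6, 20.1, 31.8]
orientation: [-1.985, -2.434, 0.001]
ft_force: [-0.2, 0.0, -0.1]
width: 49.7
```

>>> move_arm --pt "0 0 0 0 0 0 52" --pt "0 0 0 0 0 0 58" --pt "0 0 0 0 0 0 58" --pt "0 0 0 0 0 0 58" --pt "0 0 20 0 0 0 58"

```text
t: 39.58
ee_pos: [449.9, 20.3, 50.3]
orientation: [-1.983, -2.432, 0.005]
ft_force: [-0.4, 0.4, 0.4]
width: 57.9
```

>>> move_arm --pt "0 0 30 0 0 0 66" --pt "0 4 60 0 0 0 66" --pt "-10 35 90 0 0 0 66" --pt "-25 70 110 0 0 0 66" --pt "-40 105 120 0 0 0 66"

```text
t: 40.0
ee_pos: [413.6, 124.8, 174.4]
orientation: [1.987, 2.43, 0.006]
ft_force: [0.7, 0.9, -0.2]
width: 65.9
```

>>> move_arm --pt "-8 30 0 0 0 0 66" --pt "-16 60 0 0 0 0 66" --pt "-24 90 0 0 0 0 66" --pt "-40 120 0 0 0 0 66" --pt "-40 120 0 0 0 0 66"

```text
t: 40.42
ee_pos: [370.6, 247.8, 172.0]
orientation: [-1.98, -2.438, -0.002]
ft_force: [0.7, -0.2, -0.5]
width: 66.0
```

```bash
python3 look.py; python3 - <<'E'
from h import *
from scipy.spatial.distance import pdist
t=shot('top');s=shot('scene')
C=np.array([c for v,c in caps(t) if v>3]);print(len(C),np.sort(pdist(C)-50).round(1)[:12])
a=cv2.resize(t['color'][150:320,170:390,::-1],(440,340),interpolation=cv2.INTER_CUBIC)
b=cv2.resize(s['color'][130:320,180:360,::-1],(360,380),interpolation=cv2.INTER_CUBIC)
cv2.imwrite('pics/o.png',np.hstack([np.pad(a,((0,40),(0,0),(0,0))),b]))
E
```

```text
t 40.42 pos [370.6 247.8 172. ] phi 1.777 z [ 0.     0.001 -1.   ] F [ 0.7 -0.2 -0.5] w 66.0 q [ 0.56  0.2   2.04  0.    0.9  -1.22]
5.07 [-38.2 -74.6] [437.3 -51. ]
4.92 [-36.9  -3.9] [451.5  18.3]
4.8 [  27.  -110.1] [494.8 -97.9]
4.73 [-31.9  71.2] [470.2  91.1]
4.66 [ 28.7 -40.8] [509.3 -30. ]
4.5 [27.3 32.7] [521.3  42.5]
4.26 [ 27.9 108.6] [535.9 116.9]
1.65 [ 92.8 165.8] [610.1 161.4]
1.49 [10.2 70.7] [511.5  83. ]
7 [19.3 20.5 20.6 20.7 23.5 23.9 24.2 24.9 25.2 25.3 25.9 74. ]
```

View pics/o.png

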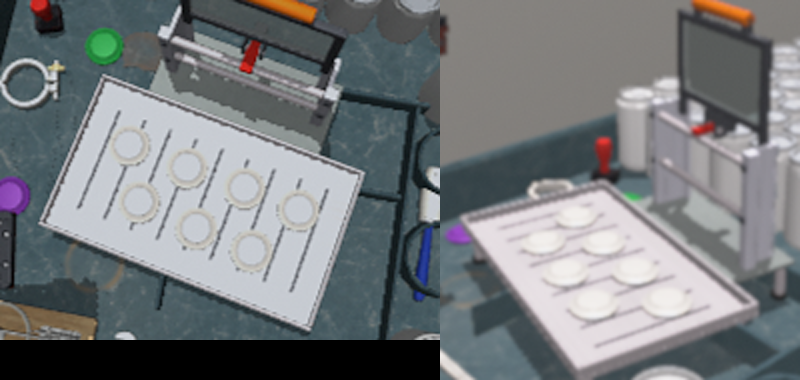

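The final picture shows seven caps flat in two staggered rows, with gaps of 19–26 mm. The screen is up with its pawl on the top rung, and the robot is clear of everything.

```bash
python3 - <<'E'
from h import *
t=shot('top');print([(round(d['p'],2),unproj(t,*d['location'],0).round()) for d in mark_of(t,'spray_bottle')][:1])
print(close_job())
E
```

```text
[(0.83, array([ 676., -263.,    0.]))]
the job is handed in; nothing more can be done
None
```

I handed the job in after about 40 s of robot time, with the screen up on the top rung and all seven caps spread out flat. No verdict came back.

- **Screen:** I raised it by the orange grip to about 121 mm, until the picture showed the pawl swung out. I then lowered it while still holding the grip until the pawl sat on the top rung at about 94 mm (upward force about 7 N), and only then let go. Later pictures, including the last one, show it still there.
- **Caps:** There were seven caps, now in two staggered rows inside the tray. The last picture gives gaps of 19–26 mm between neighbours. None are stacked.
- **Bottle and look-alikes:** The spray bottle was located within about 5 mm of its first position. The arm did not go near the green and purple look-alikes.

**Checks that disagreed:**
- **Fingertip height:** In the pictures the fingertips sit about 18 mm higher than the reported TCP, so I set grasp heights by picture and by contact.
- **First cap:** The first grasp was too high and slipped off the top. The second, lower grasp held.
- **Unplanned shifts:** Between two looks, one cap moved about 25 mm and another ended about 4 mm from its target. The first may have been the announced knock or my own fingers touching it. I re-measured and worked from the new positions.

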